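Weight the flasks for the water bath

TASK

The four amber flasks are going into the shaking water bath and must not float: take the stack of coated lead rings apart and lower each ring gently over the neck of the flask of its own size (smallest ring on the smallest flask, next on the next, largest on the largest), so that it sits level round the sloping wall. Leave the flasks standing where they are and do not disturb the meter or the foam vial rack.

Things in the scene. Friction and masses are not known exactly. Their poses are not given: they have to be found in the camera images.
- ring_yellow: ochre-yellow plastic-coated ring weight, the smallest, on top of the stack at the start; flat ring 15 mm high, outside diameter 46 mm, hole 33 mm, about 0.11 kg. Origin: centre of its underside, z up along its axis. The rings lie flat, nearly centred on each other, yellow, red, white, blue from the top down; each can be gripped across its outside from above
- ring_red: dark red ring weight, second from the top of the stack, its rim showing about 4 mm wide round the yellow one; 15 mm high, outside diameter 53 mm, hole 38 mm, about 0.15 kg. Origin: centre of its underside, z up
- ring_white: off-white ring weight, third from the top, its rim showing round the red one; 15 mm high, outside diameter 61 mm, hole 44 mm, about 0.19 kg. Origin: centre of its underside, z up
- ring_blue: dark blue ring weight, the largest, at the bottom of the stack, lying on the bench, its rim showing round the white one; 15 mm high, outside diameter 69 mm, hole 51 mm, about 0.24 kg. Origin: centre of its underside, z up
- flask_25: smallest amber conical flask, standing loose and empty on the bench, about 0.06 kg; base diameter 42 mm, height 68 mm, rim diameter 23 mm, neck 20 mm. Wall slopes in from 42 mm at 6 mm height to 20 mm at 50 mm height; the yellow ring comes to rest with its underside 24 mm above the bench. Origin: centre of the base, z up
- flask_50: second smallest amber conical flask, loose, about 0.09 kg; base diameter 52 mm, height 80 mm, rim 27 mm, neck 23 mm. Wall slopes from 52 mm at 6 mm height to 23 mm at 58 mm height; the red ring comes to rest with its underside 31 mm above the bench. Origin: centre of the base, z up
- flask_100: third amber conical flask, loose, about 0.14 kg; base diameter 64 mm, height 98 mm, rim 30 mm, neck 26 mm. Wall slopes from 64 mm at 7 mm height to 26 mm at 74 mm height; the white ring comes to rest with its underside 42 mm above the bench. Origin: centre of the base, z up
- flask_250: largest amber conical flask, loose, about 0.24 kg; base diameter 84 mm, height 118 mm, rim 40 mm, neck 36 mm. Wall slopes from 84 mm at 8 mm height to 36 mm at 95 mm height; the blue ring comes to rest with its underside 68 mm above the bench. Origin: centre of the base, z up
- meter: bystander: grey and black handheld meter with keys lying flat on the bench beyond the stack, at the far left, 112 x 42 x 18 mm. Origin: centre of its underside
- vial_rack: bystander: dark grey foam vial rack with round holes and a few capped vials in it, 154 x 104 x 100 mm (vials stand to 122 mm), standing at the right of the flasks. Origin: centre of its underside
Mind the look-alikes: they are no part of the job. Leave any purple or turquoise look-alike of the ring_red alone.

How it is judged (in metres and radians):
At the end, for the whole second after the job is handed in: Yellow, red, white, blue ring on the smallest, second, third, largest flask: centre within 8 mm of the flask's axis, underside within 7 mm of its resting height, level within 0.2 rad; flasks upright within 0.1 rad, within 30 mm of where they stood; all at rest (horizontal distance between ring_yellow and flask_25 below 0.008 m and z of ring_yellow in the frame of flask_25 between 0.017 and 0.031 m and angle between each of ring_yellow, ring_red, ring_white, ring_blue's own z axis and vertical below 0.2 rad and angle between each of flask_25, flask_50, flask_100, flask_250's own z axis and vertical below 0.1 rad and distance of each of flask_25, flask_50, flask_100, flask_250 from where it was at the start of the episode below 0.03 m and linear speed of each of ring_yellow, flask_25, ring_red, flask_50, ring_white, flask_100, ring_blue, flask_250 below 0.02 m/s and horizontal distance between ring_red and flask_50 below 0.008 m and z of ring_red in the frame of flask_50 between 0.0241 and 0.0381 m and horizontal distance between ring_white and flask_100 below 0.008 m and z of ring_white in the frame of flask_100 between 0.0353 and 0.0493 m and horizontal distance between ring_blue and flask_250 below 0.008 m and z of ring_blue in the frame of flask_250 between 0.0608 and 0.0748 m); the robot touches nothing.
It fails at once if a flask is tipped by more than 0.5 rad or pushed more than 60 mm away (angle between any of flask_25, flask_50, flask_100, flask_250's own z axis and vertical above 0.5 rad or distance of any of flask_25, flask_50, flask_100, flask_250 from where it was at the start of the episode above 0.06 m).
It fails at once if a ring strikes its flask with more than 60 N (contact force between ring_yellow and flask_25 above 60 N or contact force between ring_red and flask_50 above 60 N or contact force between ring_white and flask_100 above 60 N or contact force between ring_blue and flask_250 above 60 N).
It fails at once if the meter or the vial rack is moved by more than 20 mm (distance of any of meter, vial_rack from where it was at the start of the episode above 0.02 m).
It also fails if it takes over 112 s, if anything falls off the work surface, if the arm or the gripper's body presses on something with over 40 N, if the wrist force passes 120 N, or if a joint passes its speed limit or range.

ROBOT

A 6-joint arm with a two-finger parallel gripper is mounted at the origin on the work surface; the furniture and walls round the work are solid. World frame = base frame: x ahead of the robot, y to its left, z up, the work surface at z = 0. Lengths are in mm, angles in rad, forces in N, time in s.
With the tool pointing down it reaches from about 325 to 850 mm from the base axis. Payload 4.4 kg.
Tool frame: the origin (TCP) lies midway between the tips of the shut fingers; the grasp point (between the pads) lies 19 mm behind it; z points along the fingers, y is the line along which they close (so a half turn about z gives the same grasp; the last joint's range is limited). The gripper opens to 94 mm and grips with 3 to 60 N. Pads are 16 mm wide; open, the fingers measure 119 mm over their backs; the gripper's body (75 mm by 177 mm) begins 78 mm behind the grasp point.
Start: joints at [1.123, 0.207, 1.542, -0, 1.393, -0.15], TCP at [168.175, 549.858, 205.447] pointing down, gripper open.
Joint ranges: [-2.73, 2.73], [-0.86, 2.22], [0.23, 2.46], [-1.11, 4.25], [0.08, 2.63], [-2.82, 2.82]. Speed limits (rad/s): [2.79, 2.79, 3.14, 3.14, 3.14, 3.14].

INTERFACE

Orientations are given as [roll, pitch, yaw] about the fixed x, y, z axes, in that order (R = Rz(yaw) Ry(pitch) Rx(roll)).
In Python, from cell import arm gives the robot as it stands. The module is installed in compiled form; this text tells all that it offers.
- The arm moves only by the shell command python3 -m handwheel 'ROWS'. ROWS is JSON, a list that holds one entry, the list of rows, each a list of 5 numbers: the shift along the world's x, y, z in m, then the turn about the world's z in degrees, then the opening, from 0 (shut) to 1 (fully open). In form: [[[dx, dy, dz, twist, gripper], ...]]. A call has exactly 5 rows; each row shifts and turns the commanded pose from where the row before left it; what a row does not reach is not made up. A row lasts 1/8 s, in which the tool goes at most 62.5 mm and 10.7 degrees, less where a joint would pass 70% of its speed; a pose out of reach is approached as far as the arm can. A call with a gripper value outside its range is refused whole. The fingers move at their own pace and stop on an object; the grip force is fixed at half the most. Time passes only in rows, so rows that do not move let the fingers close, or fill a call up. It gives the time, the measured TCP pose, the force, the opening and the grip force at its end, in the units of the state.
- arm.observe(): the state, without advancing time (a new reading comes with each control period).
- arm.camera(name): name is "scene" or "side" or "wrist"; returns (picture, depth): 480x640x3 uint8, red, green, blue; 480x640 float32, mm along the optical axis (not along the pixel's ray), 0 where there is no reading.
- arm.camera_info(name): a dict with "vfov" (degrees; the focal length in pixels is half the picture's height over the tangent of half this angle, whatever the lens; pixels are square), "cx", "cy" (the principal point, pixels), "dist" ([k1, k2, p1, p2, k3] as OpenCV has them; the pictures are not rectified), "world_to_cam" (4x4, takes a point from world to camera coordinates); the wrist camera has in their place "mount" (4x4, takes a point from camera to tool coordinates, whose origin is the TCP and whose axes are the flange's). Camera axes: x right, y down, z forward; pixel columns grow to the right and rows downward; lengths in mm; the calibration is good to about 2 mm. A picture is of the moment at which its call begins: read the wrist's pose just before it. camera_info takes no time and is no camera call.
- arm.sign_off(): hands the job in; it is judged then, once.
Trained networks look in the newest picture that a camera, given by its name, has taken for a name from the list of things; names that differ only in an ending like _2 or _b are one class to them, and where a whole thing is asked for, a point or a joint stands for the part that bears it (a point fixed in the world has none). Each returns a list of dicts, best first, with "confidence" (0 to 1); they miss things now and then, are a little off and sometimes report something else, mostly with a low value. They report only what shows in the picture. A call takes as long as a camera call. They do not tell look-alikes from the thing itself.
- arm.cut_out(camera, query): "pixels" (480x640 bool, what is visible of it) and "pixel" ([column, row] in pixels, amid what is visible of it).
- arm.place_of(camera, query): "pixel" ([column, row] in pixels: a listed point, or the origin of a listed thing).
The state is a dict: "time_s": time; "qpos": joint angles; "qd": joint speeds; "tau": joint torques, N m; "tcp_pos": TCP position; "tcp_rot": TCP orientation; "contact_force": force on the tool from outside, world axes, zero at the start; "ft_torque": the same for the moment, N m; "opening": opening from 0.0 (shut) to 1.0 (fully open); "grip_force": force on a finger pad.
Only numpy, scipy, OpenCV 4.12 (cv2) and the standard library are available. Lean on these libraries where they do the work, as an engineer would, in place of code of your own. Each camera call takes 0.05 s, during which the arm holds its last target. There are 200 camera calls.

## Working session

There is one attempt and no reset: what is moved stays moved. The work goes in short steps, Python scripts to look and compute and a shell command to move; the robot and the scene stay as the last step left them, time stands still between calls to the robot, and variables do not carry over. Pictures are saved under pics/ and viewed, at most 14 in all, crops included, and the job is handed in when it is done.

```bash
mkdir -p pics
cat > h.py <<'E'
import numpy as np, cv2
from cell import arm
def save(cam,name):
    p,d=arm.camera(cam); cv2.imwrite(f'pics/{name}.png',p[:,:,::-1]); np.save(f'/tmp/{name}.npy',d); return p,d
def K(ci):
    f=240/np.tan(np.radians(ci['vfov'])/2); return np.array([[f,0,ci['cx']],[0,f,ci['cy']],[0,0,1.]])
def c2w(cam,st=None):
    ci=arm.camera_info(cam)
    if cam!='wrist': return np.linalg.inv(ci['world_to_cam']),ci
    from scipy.spatial.transform import Rotation as R
    T=np.eye(4);T[:3,:3]=R.from_euler('xyz',st['tcp_rot']).as_matrix();T[:3,3]=st['tcp_pos']
    return T@np.array(ci['mount']),ci
def cloud(cam,d,st=None):
    T,ci=c2w(cam,st); v,u=np.mgrid[:480,:640]
    n=cv2.undistortPoints(np.stack([u,v],-1).reshape(-1,1,2).astype(np.float64),K(ci),np.array(ci['dist'],float)).reshape(480,640,2)
    P=np.dstack([n*d[...,None],d]); return P@T[:3,:3].T+T[:3,3]
E
python3 - <<'E'
from h import *
st=arm.observe(); print(st)
for c in ['scene','side','wrist']:
    p,d=save(c,c+'0'); W=cloud(c,d,st)
    for q in (['ring_yellow','ring_red','ring_white','ring_blue','flask_25','flask_50','flask_100','flask_250','meter','vial_rack'] if c!='wrist' else ['ring_red']):
        for r in arm.cut_out(c,q)[:3]:
            m=r['pixels']&(d>0); P=W[m]
            if len(P): print(c,q,round(r['confidence'],2),np.round(r['pixel']),np.round(np.percentile(P,[2,50,98],axis=0)).tolist())
E
```

```text
{'time_s': 0.0, 'qpos': array([ 1.12350959e+00,  2.07426074e-01,  1.54293968e+00, -3.28395221e-05,
        1.39348869e+00, -1.50475866e-01]), 'qd': array([ 1.42467782e-03,  5.19775226e-05, -1.06994820e-03, -4.09648889e-03,
        3.57116970e-05, -8.83798429e-04]), 'tau': array([-1.22364076e-03, -3.70875013e+01, -2.81415153e+01,  6.95820269e-02,
        3.62085714e-02, -1.96722517e-04]), 'tcp_pos': array([167.82784854, 549.12171958, 204.29413781]), 'tcp_rot': array([-3.13935158e+00, -3.07114722e-04,  2.84478726e+00]), 'contact_force': array([-0.03419788,  0.66088359,  0.09518004]), 'ft_torque': array([0.09922763, 0.00810085, 0.05530768]), 'grip_force': 0.0, 'opening': 1.000267098257533}
scene ring_red 0.65 [300. 230.] [[405.0, 51.0, -3.0], [430.0, 77.0, 9.0], [455.0, 102.0, 17.0]]
scene ring_red 0.51 [240. 209.] [[341.0, 253.0, -5.0], [366.0, 279.0, 9.0], [390.0, 303.0, 16.0]]
scene ring_red 0.31 [327. 217.] [[502.0, 37.0, -2.0], [514.0, 48.0, 26.0], [536.0, 68.0, 67.0]]
scene ring_white 0.55 [263. 222.] [[359.0, 148.0, 14.0], [371.0, 158.0, 25.0], [406.0, 191.0, 31.0]]
scene ring_bl
[... 3057 characters left out ...]
228.0, 79.0]]
side flask_100 0.81 [273. 288.] [[507.0, 50.0, 3.0], [523.0, 70.0, 29.0], [540.0, 79.0, 67.0]]
side flask_250 0.88 [361. 215.] [[299.0, -326.0, 4.0], [326.0, -297.0, 39.0], [352.0, -281.0, 98.0]]
side flask_250 0.83 [268. 234.] [[523.0, -261.0, 3.0], [543.0, -240.0, 31.0], [566.0, -228.0, 79.0]]
side flask_250 0.81 [273. 288.] [[507.0, 50.0, 3.0], [523.0, 70.0, 29.0], [540.0, 79.0, 67.0]]
side meter 0.81 [267. 370.] [[475.0, 247.0, 0.0], [527.0, 300.0, 16.0], [581.0, 315.0, 18.0]]
side vial_rack 0.59 [286. 196.] [[428.0, -487.0, 10.0], [508.0, -394.0, 75.0], [581.0, -382.0, 120.0]]
wrist ring_red 0.57 [168. 438.] [[345.0, 263.0, -1.0], [368.0, 299.0, 8.0], [386.0, 307.0, 14.0]]
```

View scene.

View pics/scene0.png

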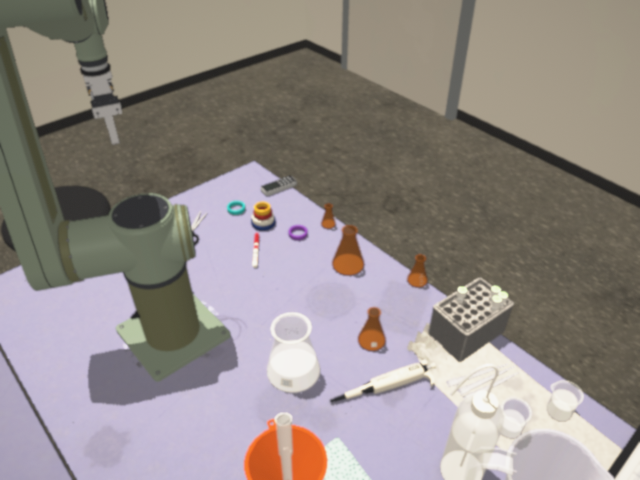

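View pics/side0.png

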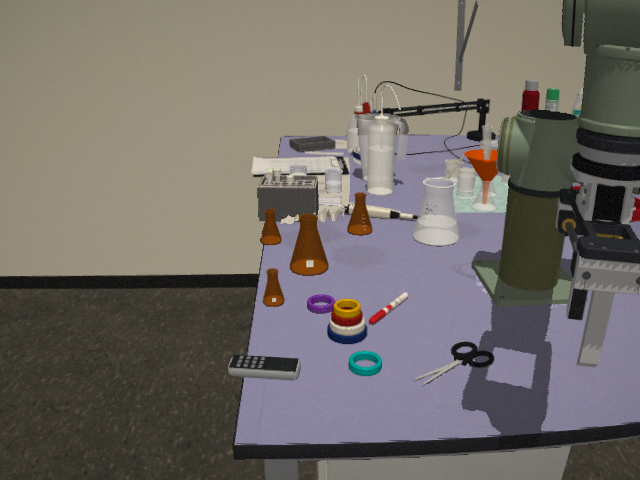

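View pics/wrist0.png

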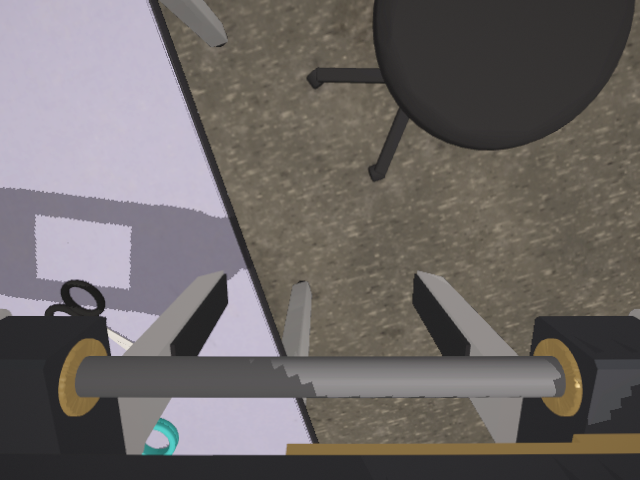

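```bash
python3 -c "
from cell import arm
print(arm.camera_info('wrist'))"
```

```text
{'vfov': 64.98334836157582, 'cx': 319.8265417772185, 'cy': 239.94190255305233, 'dist': array([-0.01049535,  0.        ,  0.        ,  0.        ,  0.        ]), 'mount': array([[-2.08310957e-04, -9.70377457e-01, -2.41593768e-01,
         7.02215212e+01],
       [ 9.99999971e-01, -1.73497974e-04, -1.65370276e-04,
        -9.08126054e-01],
       [ 1.18555559e-04, -2.41593795e-01,  9.70377465e-01,
        -1.78458905e+02],
       [ 0.00000000e+00,  0.00000000e+00,  0.00000000e+00,
         1.00000000e+00]])}
```

```bash
python3 -m handwheel '[[[0.025,-0.041,0,0,1],[0.025,-0.041,0,0,1],[0.025,-0.041,0,0,1],[0.025,-0.041,0,0,1],[0.025,-0.041,0,0,1]]]'; python3 -m handwheel '[[[0.025,-0.041,0,0,1],[0.025,-0.041,0,0,1],[0.025,-0.041,0,0,1],[0.025,-0.041,0,0,1],[0,0,0,0,1]]]'
python3 - <<'E'
from h import *
st=arm.observe(); p,d=save('wrist','w1'); W=cloud('wrist',d,st)
for q in ['ring_yellow','ring_red','ring_white','ring_blue']:
    for r in arm.cut_out('wrist',q)[:2]:
        m=r['pixels']&(d>0); P=W[m]
        (x,y),rad=cv2.minEnclosingCircle(P[(P[:,2]>np.median(P[:,2])-8)][:,:2].astype(np.float32))
        print(q,round(r['confidence'],2),np.round(r['pixel']),np.round(np.percentile(P,[1,50,99],axis=0)).tolist(),round(x,1),round(y,1),round(rad,1))
E
```

```text
time_s: 1.82
tcp_pos: [293.9, 343.6, 205.7]
tcp_rot: [3.141, 0.001, 2.845]
contact_force: [-0.4, 1.5, 0.9]
opening: 1.002
grip_force: 0.0
time_s: 2.45
tcp_pos: [394.6, 178.7, 205.7]
tcp_rot: [3.142, 0.001, 2.839]
contact_force: [0.5, -0.9, -0.9]
opening: 1.001
grip_force: 0.0
ring_yellow 0.83 [325. 232.] [[366.0, 159.0, -2.0], [391.0, 181.0, 58.0], [427.0, 204.0, 61.0]] 388.9 181.4 23.2
ring_red 0.94 [431. 162.] [[342.0, 255.0, -1.0], [367.0, 283.0, 14.0], [393.0, 308.0, 16.0]] 367.4 281.4 26.6
ring_red 0.94 [249. 263.] [[404.0, 62.0, 1.0], [432.0, 87.0, 13.0], [455.0, 106.0, 15.0]] 416.6 98.3 48.0
ring_white 0.84 [317. 186.] [[358.0, 151.0, -0.0], [369.0, 183.0, 29.0], [410.0, 211.0, 42.0]] 388.0 180.8 30.4
ring_blue 0.63 [313. 181.] [[354.0, 147.0, 3.0], [365.0, 183.0, 14.0], [401.0, 214.0, 16.0]] 387.6 180.0 34.4
```

View pics/w1.png

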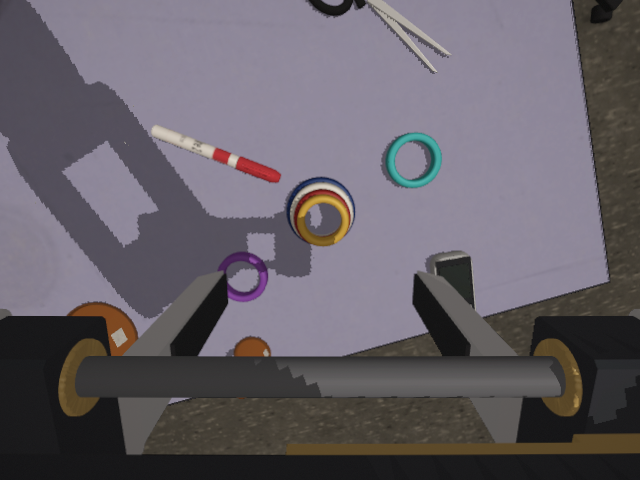

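```bash
python3 -m handwheel '[[[-0.0055,0.0025,-0.035,0,1],[0,0,-0.05,0,1],[0,0,-0.043,0,1],[0,0,-0.02,0,1],[0,0,-0.0095,0,1]]]'; python3 -m handwheel '[[[0,0,0,0,1],[0,0,0,0,0.4],[0,0,0,0,0.4],[0,0,0,0,0.4],[0,0,0,0,0.4]]]'
```

```text
time_s: 3.32
tcp_pos: [386.1, 184.1, 46.7]
tcp_rot: [-3.14, -0.002, 2.847]
contact_force: [-0.1, -0.4, -0.4]
opening: 0.997
grip_force: 0.0
time_s: 3.95
tcp_pos: [387.9, 183.4, 48.3]
tcp_rot: [3.141, 0.001, 2.845]
contact_force: [-0.3, -0.1, 0.8]
opening: 0.608
grip_force: 0.0
```

```bash
python3 -m handwheel '[[[0,0,0,0,0.2],[0,0,0,0,0.2],[0,0,0,0,0.2],[0,0,0,0,0.2],[0,0,0,0,0.2]]]';python3 -m handwheel '[[[0,0,0.01,0,0.2],[0,0,0.03,0,0.2],[0,0,0.03,0,0.2],[0,0,0.03,0,0.2],[0,0,0.03,0,0.2]]]'
```

```text
time_s: 4.58
tcp_pos: [387.7, 183.3, 48.0]
tcp_rot: [-3.142, 0.0, 2.845]
contact_force: [-0.5, -0.7, 0.5]
opening: 0.481
grip_force: 30.0
time_s: 5.2
tcp_pos: [387.4, 183.3, 179.2]
tcp_rot: [3.141, 0.0, 2.845]
contact_force: [0.7, -0.9, -1.1]
opening: 0.48
grip_force: 30.0
```

```bash
python3 -m handwheel '[[[0.037,-0.025,0,0,0.2],[0.037,-0.025,0,0,0.2],[0.037,-0.025,0,0,0.2],[0.037,-0.025,0,0,0.2],[0.037,-0.025,0,0,0.2]]]'; python3 -m handwheel '[[[0,0,0,0,0.2],[0,0,0,0,0.2],[0,0,0,0,0.2],[0,0,0,0,0.2],[0,0,0,0,0.2]]]'
cat >> h.py <<'E'
def look(name,ring,flask,hf,rf):
    "wrist look: ring in hand and flask rim positions by circle fits at known heights"
    sts=[arm.observe()]; p,d=save('wrist',name); st=sts[0]
    W=cloud('wrist',d,st); print('tcp',np.round(st['tcp_pos'],1),'yaw',st['tcp_rot'][2])
    for q in (ring,flask):
        if not q: continue
        for r in arm.cut_out('wrist',q)[:3]:
            P=W[r['pixels']&(d>0)]; zt=np.percentile(P[:,2],97); T=P[P[:,2]>zt-(5 if q==ring else 4)]
            (x,y),rad=cv2.minEnclosingCircle(T[:,:2].astype(np.float32))
            B=P[(P[:,2]<20)&(P[:,2]>-3)]
            print(q,round(r['confidence'],2),np.round(r['pixel']),'top z %.1f'%zt,'c %.1f %.1f r %.1f'%(x,y,rad),'med',np.round(np.median(T,0),1),'rel %.1f %.1f'%(x-st['tcp_pos'][0],y-st['tcp_pos'][1]))
            if len(B)>20:(x,y),rad=cv2.minEnclosingCircle(B[:,:2].astype(np.float32));print('   base c %.1f %.1f r %.1f'%(x,y,rad))
E
python3 -c "
from h import *
look('w2','ring_yellow','flask_25',68,11.5)"
```

```text
time_s: 5.82
tcp_pos: [573.6, 57.5, 178.1]
tcp_rot: [3.141, -0.0, 2.845]
contact_force: [0.9, 0.3, -1.4]
opening: 0.48
grip_force: 30.0
time_s: 6.45
tcp_pos: [572.3, 58.9, 178.2]
tcp_rot: [3.142, 0.0, 2.846]
contact_force: [-0.0, -0.2, -1.3]
opening: 0.478
grip_force: 30.0
tcp [572.3  58.9 178.2] yaw 2.8456206348716186
ring_yellow 0.72 [319. 321.] top z 190.1 c 573.8 57.3 r 23.2 med [572.1  57.8 188.8] rel 1.5 -1.6
flask_25 0.95 [ 15. 281.] top z 36.8 c 546.2 -242.0 r 12.9 med [ 547.4 -238.    35.3] rel -26.1 -300.9
   base c 541.0 -252.5 r 25.9
flask_25 0.91 [301. 168.] top z 67.6 c 520.9 58.0 r 11.5 med [521.   58.4  66.9] rel -51.4 -0.9
   base c 521.2 57.2 r 21.7
flask_25 0.89 [ 88. 149.] top z 117.3 c 451.8 -97.2 r 20.7 med [454.1 -92.2 116.7] rel -120.5 -156.1
   base c 445.2 -134.4 r 80.5
```

View pics/w2.png

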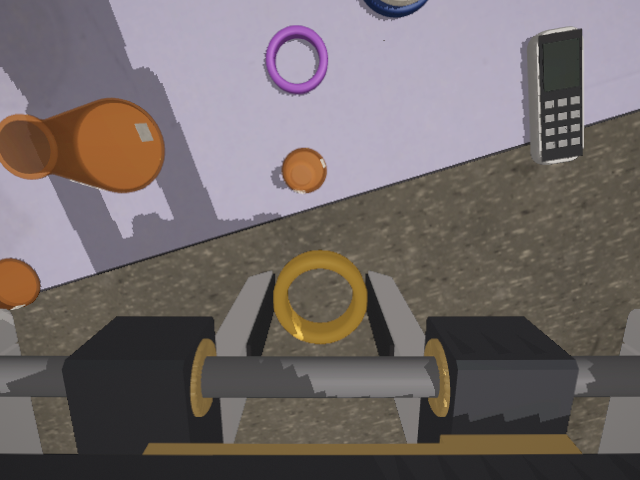

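```bash
python3 -m handwheel '[[[-0.027,0.0005,-0.02,0,0.2],[-0.026,0,-0.03,0,0.2],[0,0,-0.02,0,0.2],[0,0,0,0,0.2],[0,0,0,0,0.2]]]'; python3 -c "
from h import *
look('w3','ring_yellow','flask_25',68,11.5)"
```

```text
time_s: 7.22
tcp_pos: [520.8, 58.8, 109.0]
tcp_rot: [3.141, 0.002, 2.845]
contact_force: [0.5, 0.0, -1.1]
opening: 0.478
grip_force: 30.0
tcp [520.8  58.8 109. ] yaw 2.8447412741722085
ring_yellow 0.79 [327. 320.] top z 120.9 c 522.0 57.2 r 23.1 med [520.8  57.7 119.6] rel 1.2 -1.6
   base c 543.0 42.5 r 30.3
flask_25 0.79 [ 76. 224.] top z 114.6 c 457.7 -83.9 r 13.2 med [458.4 -79.8 116.1] rel -63.1 -142.7
   base c 461.0 -125.5 r 72.4
flask_25 0.71 [318. 237.] top z 67.3 c 515.6 58.3 r 16.3 med [527.4  57.3  66.8] rel -5.2 -0.5
   base c 521.2 58.1 r 21.4
```

```bash
python3 -m handwheel '[[[-0.001,0.0007,-0.02,0,0.2],[0,0,-0.02,0,0.2],[0,0,-0.017,0,0.2],[0,0,-0.012,0,0.2],[0,0,-0.008,0,0.2]]]';python3 -m handwheel '[[[0,0,-0.003,0,0.2],[0,0,0,0,0.2],[0,0,0,0,0.2],[0,0,0,0,0.6],[0,0,0,0,0.6]]]'
```

```text
time_s: 8.0
tcp_pos: [518.8, 59.6, 30.4]
tcp_rot: [-3.142, -0.0, 2.845]
contact_force: [0.7, -0.4, -1.0]
opening: 0.477
grip_force: 30.0
time_s: 8.62
tcp_pos: [519.1, 59.5, 28.4]
tcp_rot: [3.141, 0.001, 2.845]
contact_force: [1.2, 0.6, -0.5]
opening: 0.601
grip_force: 0.0
```

```bash
python3 -m handwheel '[[[0,0,0,0,0.75],[0,0,0.02,0,0.75],[0,0,0.045,0,0.75],[0,0,0.045,0,0.75],[0,0,0.045,0,0.75]]]'; python3 -c "
from h import *
look('w4','ring_yellow','flask_25',68,11.5)"
```

```text
time_s: 9.25
tcp_pos: [518.4, 59.6, 184.4]
tcp_rot: [3.142, 0.0, 2.845]
contact_force: [1.4, 0.4, -0.1]
opening: 0.749
grip_force: 0.0
tcp [518.4  59.6 184.4] yaw 2.844788076929833
ring_yellow 0.75 [312. 214.] top z 38.1 c 520.4 57.9 r 23.1 med [516.4  59.8  36.4] rel 2.0 -1.7
flask_25 0.93 [ 32. 318.] top z 43.4 c 501.8 -123.7 r 124.0 med [ 534.3 -240.8   43.1] rel -16.7 -183.3
   base c 524.9 -245.4 r 19.1
flask_25 0.69 [121. 214.] top z 117.4 c 450.9 -96.9 r 20.6 med [450.1 -95.4 116.8] rel -67.5 -156.5
   base c 445.4 -110.3 r 57.2
flask_25 0.65 [319. 232.] top z 67.8 c 520.3 57.9 r 11.5 med [519.3  58.3  66.8] rel 1.9 -1.6
   base c 532.6 54.3 r 8.9
```

View pics/w4.png

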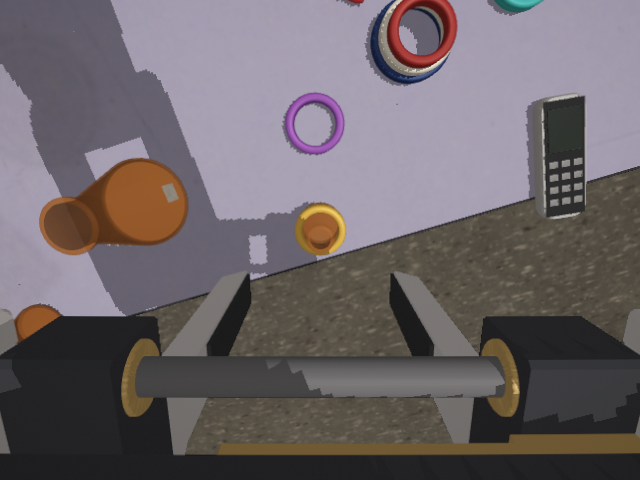

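```bash
python3 -m handwheel '[[[-0.026,0.0246,0,0,0.75],[-0.026,0.0246,0,0,0.75],[-0.026,0.0246,0,0,0.75],[-0.026,0.0246,0,0,0.75],[-0.026,0.0246,0,0,0.75]]]'; python3 -c "
from h import *
look('w5','ring_red',None,68,11.5)"
```

```text
time_s: 10.02
tcp_pos: [386.4, 182.9, 181.0]
tcp_rot: [-3.14, -0.003, 2.844]
contact_force: [-0.1, -0.5, 0.4]
opening: 0.752
grip_force: 0.0
tcp [386.4 182.9 181. ] yaw 2.844455194670142
ring_red 0.85 [248. 283.] top z 15.2 c 408.0 114.0 r 54.6 med [427.4  97.3  13.7] rel 21.6 -68.9
   base c 429.2 81.3 r 25.9
ring_red 0.77 [438. 175.] top z 15.3 c 367.5 281.3 r 26.6 med [365.8 281.6  13.8] rel -18.9 98.4
   base c 367.9 281.4 r 26.9
ring_red 0.69 [320. 251.] top z 45.1 c 389.2 180.8 r 26.6 med [387.6 181.2  43.7] rel 2.8 -2.0
   base c 402.7 180.1 r 25.8
```

```bash
python3 -m handwheel '[[[0.0015,0,-0.035,0,0.8],[0,0,-0.045,0,0.8],[0,0,-0.04,0,0.8],[0,0,-0.02,0,0.8],[0,0,-0.009,0,0.8]]]'; python3 -m handwheel '[[[0,0,0,0,0.8],[0,0,0,0,0.3],[0,0,0,0,0.3],[0,0,0,0,0.3],[0,0,0,0,0.3]]]'; python3 -m handwheel '[[[0,0,0,0,0.3],[0,0,0.01,0,0.3],[0,0,0.04,0,0.3],[0,0,0.05,0,0.3],[0,0,0.05,0,0.3]]]'
```

```text
time_s: 10.75
tcp_pos: [388.7, 181.5, 31.7]
tcp_rot: [-3.139, -0.004, 2.844]
contact_force: [0.1, 0.5, 0.5]
opening: 0.801
grip_force: 0.0
time_s: 11.38
tcp_pos: [391.0, 182.7, 34.8]
tcp_rot: [3.141, 0.002, 2.845]
contact_force: [-0.3, -1.4, 4.4]
opening: 0.555
grip_force: 30.0
time_s: 12.0
tcp_pos: [389.2, 182.5, 185.1]
tcp_rot: [-3.141, -0.001, 2.845]
contact_force: [0.0, -0.2, -1.9]
opening: 0.555
grip_force: 30.0
```

```bash
python3 -m handwheel '[[[0.02,-0.0435,0,0,0.3],[0.02,-0.0435,0,0,0.3],[0.02,-0.0435,0,0,0.3],[0.02,-0.0435,0,0,0.3],[0.02,-0.0435,0,0,0.3]]]'; python3 -m handwheel '[[[0.02,-0.0435,0,0,0.3],[0.02,-0.0435,0,0,0.3],[0.02,-0.0435,0,0,0.3],[0.02,-0.0435,0,0,0.3],[0.02,-0.0435,0,0,0.3]]]';python3 -m handwheel '[[[0,0,0,0,0.3],[0,0,0,0,0.3],[0,0,0,0,0.3],[0,0,0,0,0.3],[0,0,0,0,0.3]]]'; python3 -c "
from h import *
look('w6','ring_red','flask_50',68,11.5)"
```

```text
time_s: 12.62
tcp_pos: [490.1, -36.1, 183.8]
tcp_rot: [3.141, -0.001, 2.845]
contact_force: [0.4, -0.3, -1.3]
opening: 0.556
grip_force: 30.0
time_s: 13.25
tcp_pos: [590.2, -253.4, 183.4]
tcp_rot: [3.141, -0.001, 2.845]
contact_force: [0.2, 0.5, -1.7]
opening: 0.554
grip_force: 30.0
time_s: 13.88
tcp_pos: [590.2, -251.7, 184.3]
tcp_rot: [-3.142, 0.0, 2.846]
contact_force: [1.4, 0.1, -1.3]
opening: 0.555
grip_force: 30.0
tcp [ 590.2 -251.7  184.3] yaw 2.84572963503067
ring_red 0.86 [320. 319.] top z 194.4 c 588.6 -252.6 r 26.7 med [ 586.8 -251.8  193.1] rel -1.5 -0.9
flask_50 0.97 [299. 172.] top z 79.7 c 541.1 -254.2 r 13.5 med [ 540.7 -254.1   79. ] rel -49.0 -2.5
   base c 541.6 -254.5 r 26.7
flask_50 0.78 [444.  31.] top z 89.2 c 465.1 -101.5 r 14.1 med [ 468.5 -105.3   89.3] rel -125.0 150.2
   base c 451.8 -90.4 r 49.2
flask_50 0.59 [621.  50.] top z 16.4 c 521.1 51.8 r 18.0 med [520.6  41.2  14.3] rel -69.1 303.5
   base c 522.0 55.9 r 21.3
```

```bash
python3 -m handwheel '[[[-0.024,-0.001,-0.02,0,0.3],[-0.0235,-0.0007,-0.02,0,0.3],[0,0,-0.02,0,0.3],[0,0,0,0,0.3],[0,0,0,0,0.3]]]';python3 -m handwheel '[[[0,0,-0.02,0,0.3],[0,0,-0.02,0,0.3],[0,0,-0.02,0,0.3],[0,0,-0.013,0,0.3],[0,0,-0.009,0,0.3]]]'; python3 -m handwheel '[[[0,0,-0.004,0,0.3],[0,0,0,0,0.3],[0,0,0,0,0.3],[0,0,0,0,0.7],[0,0,0,0,0.7]]]'
```

```text
time_s: 14.65
tcp_pos: [543.4, -254.5, 124.9]
tcp_rot: [-3.141, 0.001, 2.845]
contact_force: [0.3, 0.2, -0.4]
opening: 0.553
grip_force: 30.0
time_s: 15.28
tcp_pos: [542.3, -253.9, 40.7]
tcp_rot: [3.141, -0.001, 2.845]
contact_force: [0.4, -0.4, -1.3]
opening: 0.555
grip_force: 30.0
time_s: 15.9
tcp_pos: [543.3, -254.6, 38.7]
tcp_rot: [-3.141, 0.002, 2.845]
contact_force: [-0.1, -0.2, -0.9]
opening: 0.694
grip_force: 0.0
```

```bash
python3 -m handwheel '[[[0,0,0,0,0.85],[0,0,0.02,0,0.85],[0,0,0.045,0,0.85],[0,0,0.045,0,0.85],[0,0,0.045,0,0.85]]]'; python3 -c "
from h import *
look('w7','ring_red','flask_50',68,11.5)"
```

```text
time_s: 16.52
tcp_pos: [542.9, -254.3, 196.2]
tcp_rot: [-3.141, 0.002, 2.845]
contact_force: [-0.4, -0.2, -0.6]
opening: 0.85
grip_force: 0.0
tcp [ 542.9 -254.3  196.2] yaw 2.8448480577415864
ring_red 0.92 [310. 204.] top z 45.7 c 541.3 -255.0 r 26.5 med [ 535.8 -251.8   43.6] rel -1.6 -0.7
ring_red 0.61 [624.  10.] top z 14.9 c 443.7 59.5 r 10.4 med [442.2  58.8  13.1] rel -99.2 313.8
   base c 444.0 62.8 r 15.2
flask_50 0.87 [322. 223.] top z 79.8 c 540.8 -254.1 r 13.4 med [ 539.4 -253.7   78.8] rel -2.2 0.2
   base c 539.5 -253.8 r 24.5
flask_50 0.71 [624. 101.] top z 17.5 c 518.2 47.2 r 17.7 med [518.1  41.1  15.3] rel -24.7 301.4
   base c 520.0 57.1 r 21.3
flask_50 0.69 [473.  65.] top z 117.6 c 451.0 -97.6 r 20.6 med [450.3 -97.5 116.9] rel -91.9 156.7
   base c 448.2 -73.2 r 66.8
```

View pics/w7.png

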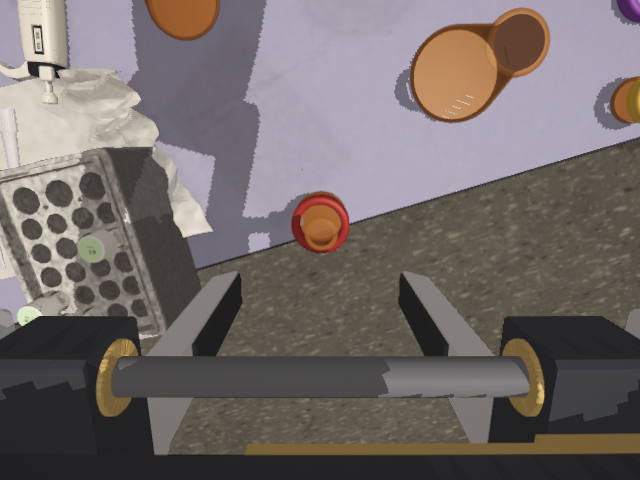

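```bash
python3 -m handwheel '[[[-0.0155,0.0436,0,0,0.9],[-0.0155,0.0436,0,0,0.9],[-0.0155,0.0436,0,0,0.9],[-0.0155,0.0436,0,0,0.9],[-0.0155,0.0436,0,0,0.9]]]'; python3 -m handwheel '[[[-0.0155,0.0436,0,0,0.9],[-0.0155,0.0436,0,0,0.9],[-0.0155,0.0436,0,0,0.9],[-0.0155,0.0436,0,0,0.9],[-0.0155,0.0436,0,0,0.9]]]'; python3 -m handwheel '[[[0,0,0,0,0.9],[0,0,0,0,0.9],[0,0,0,0,0.9],[0,0,0,0,0.9],[0,0,0,0,0.9]]]';  python3 -c "
from h import *
look('w8','ring_white','ring_blue',68,11.5)"
```

```text
time_s: 17.3
tcp_pos: [463.4, -34.5, 191.7]
tcp_rot: [3.141, -0.002, 2.844]
contact_force: [-0.9, 0.2, -1.2]
opening: 0.898
grip_force: 0.0
time_s: 17.92
tcp_pos: [386.0, 182.9, 191.9]
tcp_rot: [-3.141, -0.002, 2.845]
contact_force: [0.7, 0.5, 0.2]
opening: 0.902
grip_force: 0.0
time_s: 18.55
tcp_pos: [388.0, 181.2, 192.9]
tcp_rot: [-3.142, -0.0, 2.843]
contact_force: [-0.4, -0.5, 0.2]
opening: 0.9
grip_force: 0.0
tcp [388.  181.2 192.9] yaw 2.8432928143607166
ring_white 0.66 [318. 246.] top z 30.3 c 388.2 180.7 r 30.5 med [386.6 180.7  28.8] rel 0.2 -0.5
   base c 383.7 182.8 r 27.1
ring_blue 0.9 [305. 192.] top z 26.5 c 385.1 180.5 r 30.2 med [369.1 161.2  26.5] rel -2.8 -0.7
   base c 386.7 178.4 r 35.9
ring_blue 0.23 [326. 242.] top z 30.3 c 388.1 180.7 r 30.4 med [386.4 181.2  28.8] rel 0.1 -0.5
   base c 387.4 184.3 r 28.9
```

```bash
python3 -m handwheel '[[[0,0,-0.04,0,0.9],[0,0,-0.05,0,0.9],[0,0,-0.045,0,0.9],[0,0,-0.025,0,0.9],[0,0,-0.0145,0,0.9]]]'; python3 -m handwheel '[[[0,0,0,0,0.9],[0,0,0,0,0.4],[0,0,0,0,0.4],[0,0,0,0,0.4],[0,0,0,0,0.4]]]'; python3 -m handwheel '[[[0,0,0,0,0.4],[0,0,0.01,0,0.4],[0,0,0.05,0,0.4],[0,0,0.06,0,0.4],[0,0,0.06,0,0.4]]]'
```

```text
time_s: 19.32
tcp_pos: [386.8, 181.6, 17.1]
tcp_rot: [-3.14, -0.002, 2.845]
contact_force: [-0.2, 0.1, 0.3]
opening: 0.9
grip_force: 0.0
time_s: 19.95
tcp_pos: [388.6, 182.1, 19.4]
tcp_rot: [3.141, 0.002, 2.845]
contact_force: [-0.5, 0.1, 5.8]
opening: 0.638
grip_force: 30.0
time_s: 20.58
tcp_pos: [386.5, 181.6, 199.8]
tcp_rot: [-3.141, -0.001, 2.845]
contact_force: [0.5, 0.6, -2.3]
opening: 0.64
grip_force: 30.0
```

```bash
python3 -m handwheel '[[[-0.0016,-0.0494,0,0,0.4],[-0.0016,-0.0494,0,0,0.4],[-0.0016,-0.0494,0,0,0.4],[-0.0016,-0.0494,0,0,0.4],[-0.0016,-0.0494,0,0,0.4]]]'; python3 -m handwheel '[[[-0.0016,-0.0494,0,0,0.4],[-0.0016,-0.0494,0,0,0.4],[-0.0016,-0.0494,0,0,0.4],[-0.0016,-0.0494,0,0,0.4],[-0.0016,-0.0494,0,0,0.4]]]'; python3 -m handwheel '[[[0,0,0,0,0.4],[0,0,0,0,0.4],[0,0,0,0,0.4],[0,0,0,0,0.4],[0,0,0,0,0.4]]]';  python3 -c "
from h import *
look('w9','ring_white','flask_100',68,11.5); print(arm.observe()['qpos'])"
```

```text
time_s: 21.2
tcp_pos: [378.8, -66.3, 198.3]
tcp_rot: [3.141, -0.0, 2.845]
contact_force: [0.9, -0.5, -1.7]
opening: 0.643
grip_force: 30.0
time_s: 21.82
tcp_pos: [370.9, -313.2, 198.1]
tcp_rot: [3.141, -0.001, 2.844]
contact_force: [1.1, 0.3, -1.4]
opening: 0.634
grip_force: 30.0
time_s: 22.45
tcp_pos: [371.9, -311.5, 198.6]
tcp_rot: [-3.141, 0.0, 2.846]
contact_force: [0.5, -0.5, -3.0]
opening: 0.638
grip_force: 30.0
tcp [ 371.9 -311.5  198.6] yaw 2.84595050726817
ring_white 0.85 [327. 325.] top z 209.2 c 371.6 -312.9 r 30.7 med [ 369.1 -311.8  208. ] rel -0.3 -1.4
flask_100 0.96 [301. 172.] top z 97.7 c 321.1 -313.7 r 15.1 med [ 320.6 -313.7   96.9] rel -50.8 -2.2
   base c 321.5 -314.6 r 33.0
flask_100 0.49 [392. 350.] top z 17.6 c 533.8 -276.4 r 1.5 med [ 533.4 -276.3   15.3] rel 162.0 35.1
   base c 534.9 -278.0 r 6.9
[-8.76552805e-01  1.96750474e-02  1.76336386e+00  1.14390550e-06
  1.35838225e+00 -2.15107422e+00]
```

View pics/w9.png

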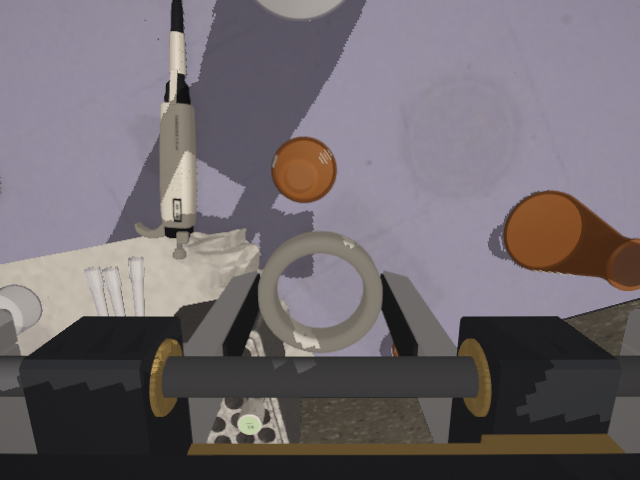

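```bash
python3 -m handwheel '[[[-0.025,-0.001,-0.02,0,0.4],[-0.0255,0,-0.02,0,0.4],[0,0,-0.02,0,0.4],[0,0,0,0,0.4],[0,0,0,0,0.4]]]';python3 -m handwheel '[[[0,0,-0.02,0,0.4],[0,0,-0.02,0,0.4],[0,0,-0.02,0,0.4],[0,0,-0.015,0,0.4],[0,0,-0.01,0,0.4]]]'; python3 -m handwheel '[[[0,0,-0.005,0,0.4],[0,0,0,0,0.4],[0,0,0,0,0.4],[0,0,0,0,0.8],[0,0,0,0,0.8]]]'
```

```text
time_s: 23.22
tcp_pos: [321.7, -313.7, 139.3]
tcp_rot: [-3.141, 0.001, 2.845]
contact_force: [-0.9, 0.1, -1.6]
opening: 0.641
grip_force: 30.0
time_s: 23.85
tcp_pos: [321.6, -313.5, 53.3]
tcp_rot: [-3.141, 0.001, 2.845]
contact_force: [0.5, 0.5, -2.3]
opening: 0.64
grip_force: 30.0
time_s: 24.48
tcp_pos: [321.7, -313.9, 49.2]
tcp_rot: [-3.14, 0.002, 2.845]
contact_force: [0.3, 0.7, 0.4]
opening: 0.787
grip_force: 0.0
```

```bash
python3 -m handwheel '[[[0,0,0,0,0.95],[0,0,0.02,0,0.95],[0,0,0.04,0,0.95],[0,0,0.045,0,0.95],[0,0,0.045,0,0.95]]]'; python3 -c "
from h import *
look('w10','ring_white','flask_100',68,11.5)"
```

```text
time_s: 25.1
tcp_pos: [321.1, -313.0, 199.9]
tcp_rot: [-3.141, 0.0, 2.845]
contact_force: [0.5, -0.9, -0.1]
opening: 0.953
grip_force: 0.0
tcp [ 321.1 -313.   199.9] yaw 2.844787322895115
ring_white 0.93 [324. 202.] top z 57.2 c 320.9 -314.4 r 30.5 med [ 314.4 -309.5   54.8] rel -0.2 -1.3
   base c 330.9 -317.1 r 37.8
flask_100 0.78 [439. 417.] top z 79.7 c 429.7 -267.5 r 125.2 med [ 537.  -254.1   78.6] rel 108.7 45.6
flask_100 0.75 [320. 228.] top z 97.7 c 320.9 -313.6 r 15.2 med [ 320.2 -313.4   96.9] rel -0.1 -0.6
   base c 319.3 -313.4 r 31.2
flask_100 0.71 [566. 286.] top z 111.0 c 372.4 -162.1 r 95.4 med [ 434.8 -105.8  114.8] rel 51.4 151.0
   base c 451.3 -90.6 r 49.4
```

View pics/w10.png

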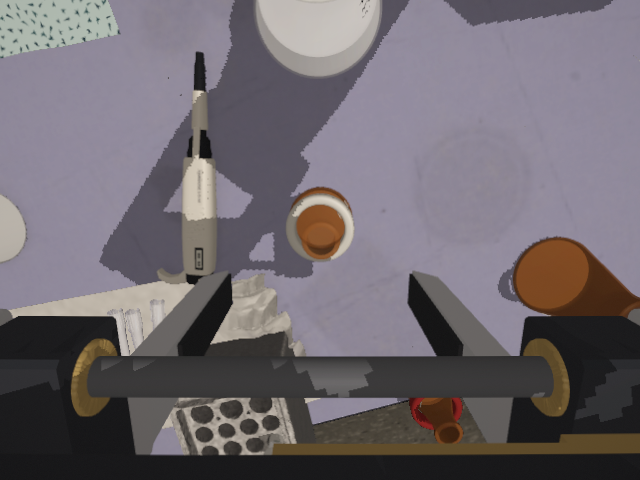

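```bash
python3 -m handwheel '[[[0.0066,0.0494,0,0,1],[0.0066,0.0494,0,0,1],[0.0066,0.0494,0,0,1],[0.0066,0.0494,0,0,1],[0.0066,0.0494,0,0,1]]]'; python3 -m handwheel '[[[0.0066,0.0494,0,0,1],[0.0066,0.0494,0,0,1],[0.0066,0.0494,0,0,1],[0.0066,0.0494,0,0,1],[0.0066,0.0494,0,0,1]]]'; python3 -m handwheel '[[[0,0,0,0,1],[0,0,0,0,1],[0,0,0,0,1],[0,0,0,0,1],[0,0,0,0,1]]]';  python3 -c "
from h import *
look('w11','ring_blue',None,68,11.5)"
```

```text
time_s: 25.88
tcp_pos: [353.1, -64.2, 196.9]
tcp_rot: [3.141, -0.002, 2.844]
contact_force: [0.9, 0.2, 0.4]
opening: 1.0
grip_force: 0.0
time_s: 26.5
tcp_pos: [386.0, 182.3, 196.8]
tcp_rot: [-3.14, -0.002, 2.845]
contact_force: [0.9, -0.2, 1.1]
opening: 1.001
grip_force: 0.0
time_s: 27.12
tcp_pos: [387.3, 180.1, 198.5]
tcp_rot: [3.142, 0.0, 2.843]
contact_force: [0.5, 0.4, 0.0]
opening: 0.998
grip_force: 0.0
tcp [387.3 180.1 198.5] yaw 2.843213923823825
ring_blue 0.86 [327. 240.] top z 15.2 c 388.1 180.1 r 34.6 med [385.8 180.5  13.7] rel 0.8 -0.0
   base c 389.9 180.4 r 36.3
```

```bash
python3 -m handwheel '[[[0,0.001,-0.05,0,1],[0,0,-0.055,0,1],[0,0,-0.05,0,1],[0,0,-0.025,0,1],[0,0,-0.008,0,1]]]'; python3 -m handwheel '[[[0,0,-0.005,0,1],[0,0,0,0,0.5],[0,0,0,0,0.5],[0,0,0,0,0.5],[0,0,0,0,0.5]]]'; python3 -m handwheel '[[[0,0,0,0,0.5],[0,0,0.01,0,0.5],[0,0,0.06,0,0.5],[0,0,0.06,0,0.5],[0,0,0.06,0,0.5]]]'
```

```text
time_s: 27.85
tcp_pos: [385.7, 181.4, 8.9]
tcp_rot: [-3.14, -0.003, 2.845]
contact_force: [-0.2, -0.4, -0.1]
opening: 1.002
grip_force: 0.0
time_s: 28.48
tcp_pos: [388.0, 182.0, 6.3]
tcp_rot: [3.141, 0.001, 2.845]
contact_force: [-0.4, -1.6, 5.0]
opening: 0.726
grip_force: 29.8
time_s: 29.1
tcp_pos: [386.1, 181.7, 197.0]
tcp_rot: [-3.141, -0.001, 2.845]
contact_force: [0.9, -0.7, -1.5]
opening: 0.721
grip_force: 29.8
```

```bash
python3 -m handwheel '[[[0.024,-0.0558,0,0,0.5],[0.024,-0.0558,0,0,0.5],[0.024,-0.0558,0,0,0.5],[0.024,-0.0558,0,0,0.5],[0.024,-0.0558,0,0,0.5]]]'; python3 -m handwheel '[[[0,0,0,0,0.5],[0,0,0,0,0.5],[0,0,0,0,0.5],[0,0,0,0,0.5],[0,0,0,0,0.5]]]';  python3 -c "
from h import *
look('w12','ring_blue','flask_250',68,11.5)"
```

```text
time_s: 29.72
tcp_pos: [507.0, -98.7, 195.1]
tcp_rot: [3.141, -0.001, 2.844]
contact_force: [0.9, 0.4, -1.6]
opening: 0.724
grip_force: 29.8
time_s: 30.35
tcp_pos: [507.0, -96.3, 195.6]
tcp_rot: [3.142, 0.0, 2.846]
contact_force: [-0.2, -0.5, -2.4]
opening: 0.722
grip_force: 29.9
tcp [507.  -96.3 195.6] yaw 2.8461495847370433
ring_blue 0.91 [308. 330.] top z 204.3 c 507.4 -97.5 r 34.9 med [503.5 -96.  203. ] rel 0.4 -1.2
   base c 550.8 -117.7 r 65.8
flask_250 0.87 [44. 99.] top z 63.4 c 325.9 -305.0 r 13.9 med [ 328.7 -300.1   62.2] rel -181.1 -208.7
   base c 323.5 -319.8 r 39.8
flask_250 0.81 [493. 192.] top z 67.9 c 521.0 57.9 r 12.0 med [521.   57.4  66.9] rel 14.0 154.2
   base c 520.3 56.2 r 20.2
flask_250 0.73 [175. 301.] top z 79.4 c 540.7 -252.6 r 13.3 med [ 536.6 -245.4   78.7] rel 33.7 -156.4
   base c 534.2 -248.9 r 24.4
```

View pics/w12.png

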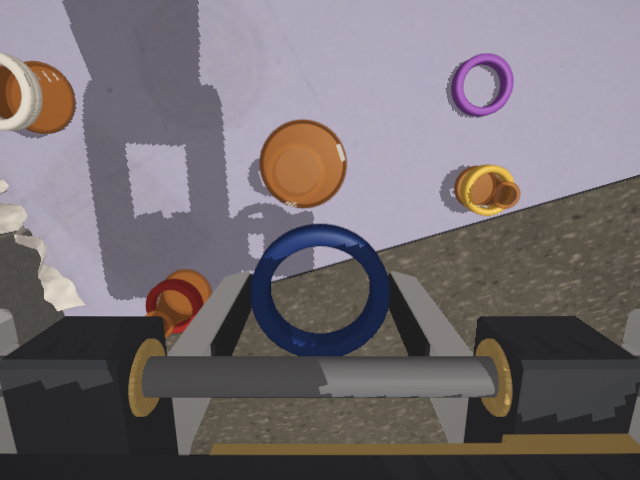

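```bash
python3 -c "
from h import *
st=arm.observe(); W=cloud('wrist',np.load('/tmp/w12.npy'),st); print(st['tcp_pos'])
P=W[100:215,250:350].reshape(-1,3)
for a,b in((114,121),(-2,12)):
    T=P[(P[:,2]>a)&(P[:,2]<b)&(np.hypot(P[:,0]-451,P[:,1]+97)<44)]; print(len(T),cv2.minEnclosingCircle(T[:,:2].astype(np.float32)),np.percentile(T[:,2],97))
"
```

```text
[507.18376313 -96.77862419 195.56969578]
957 ((451.1128234863281, -98.08072662353516), 20.055477142333984) 118.43207494043759
2160 ((451.0092468261719, -96.99910736083984), 43.988346099853516) 10.843505666883646
```

```bash
python3 -m handwheel '[[[-0.029,-0.0005,0,0,0.5],[-0.0275,0,-0.01,0,0.5],[0,0,-0.015,0,0.5],[0,0,0,0,0.5],[0,0,0,0,0.5]]]';python3 -m handwheel '[[[0,0,-0.02,0,0.5],[0,0,-0.02,0,0.5],[0,0,-0.02,0,0.5],[0,0,-0.017,0,0.5],[0,0,-0.012,0,0.5]]]'; python3 -m handwheel '[[[0,0,-0.006,0,0.5],[0,0,0,0,0.5],[0,0,0,0,0.5],[0,0,0,0,0.5],[0,0,0,0,0.5]]]'
```

```text
time_s: 31.12
tcp_pos: [451.7, -97.8, 170.7]
tcp_rot: [3.142, 0.001, 2.845]
contact_force: [0.1, -0.1, -1.9]
opening: 0.721
grip_force: 29.9
time_s: 31.75
tcp_pos: [451.5, -97.8, 81.1]
tcp_rot: [3.142, 0.0, 2.845]
contact_force: [-0.0, 0.4, -2.4]
opening: 0.721
grip_force: 29.9
time_s: 32.38
tcp_pos: [451.0, -97.7, 75.8]
tcp_rot: [-3.142, 0.001, 2.845]
contact_force: [-0.6, 1.3, -2.3]
opening: 0.721
grip_force: 29.9
```

```bash
python3 -m handwheel '[[[0,0,0,0,0.95],[0,0,0,0,0.95],[0,0,0,0,0.95],[0,0,0,0,0.95],[0,0,0.015,0,0.95]]]'; python3 -m handwheel '[[[0,0,0.03,0,0.95],[0,0,0.04,0,0.95],[0,0,0.04,0,0.95],[0,0,0.03,0,0.95],[0,0,0,0,0.95]]]'
python3 - <<'E'
from h import *
look('w13','ring_blue','flask_250',68,11.5); save('side','side1')
d=np.load('/tmp/w13.npy'); st=arm.observe(); P=cloud('wrist',d,st)[150:340,200:440].reshape(-1,3)
T=P[(P[:,2]>114)&(P[:,2]<121)&(np.hypot(P[:,0]-451,P[:,1]+97)<44)]; print(cv2.minEnclosingCircle(T[:,:2].astype(np.float32)))
a=cv2.imread('pics/w13.png'); b=cv2.imread('pics/side1.png')[150:360,180:440]
b=cv2.resize(b,None,fx=480/210,fy=480/210)
c=np.hstack([a,b]); cv2.imwrite('pics/c.png',cv2.resize(c,(800,int(480*800/c.shape[1]))))
E
```

```text
time_s: 33.0
tcp_pos: [449.5, -97.2, 89.9]
tcp_rot: [3.141, -0.003, 2.845]
contact_force: [-0.0, -0.2, 0.1]
opening: 0.948
grip_force: 0.0
time_s: 33.62
tcp_pos: [452.8, -98.5, 234.3]
tcp_rot: [-3.141, 0.008, 2.845]
contact_force: [0.3, -0.8, 0.1]
opening: 0.947
grip_force: 0.0
tcp [452.8 -98.5 234.3] yaw 2.844904102439446
ring_blue 0.72 [313. 195.] top z 82.4 c 451.1 -98.9 r 34.4 med [442.6 -93.7  80.2] rel -1.7 -0.4
flask_250 0.96 [317. 218.] top z 117.7 c 451.1 -98.4 r 20.1 med [450.5 -97.8 116.8] rel -1.8 0.1
   base c 451.1 -98.3 r 42.8
flask_250 0.86 [484. 235.] top z 67.7 c 520.3 58.0 r 11.8 med [520.1  56.9  66.7] rel 67.5 156.5
   base c 530.1 69.3 r 36.2
flask_250 0.7 [220. 328.] top z 79.1 c 496.3 -193.7 r 71.0 med [ 542.4 -241.2   78.6] rel 43.4 -95.2
   base c 544.9 -234.7 r 15.3
((0.0, 0.0), 0.0)
```

View pics/c.png

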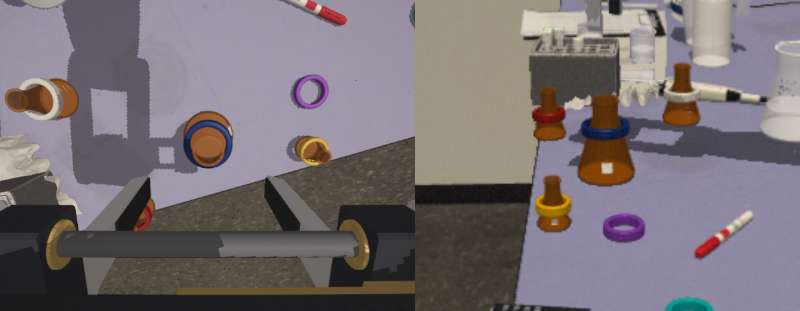

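```bash
python3 -m handwheel '[[[0,0,0.02,0,0.95],[0,0,0,0,0.95],[0,0,0,0,0.95],[0,0,0,0,0.95],[0,0,0,0,0.95]]]'; python3 -c "
from cell import arm
print(arm.sign_off())"
```

```text
time_s: 34.45
tcp_pos: [450.3, -97.5, 249.7]
tcp_rot: [3.141, -0.001, 2.845]
contact_force: [-0.0, 0.2, 0.7]
opening: 0.951
grip_force: 0.0
the job is handed in; nothing more can be done
None
```

All four rings are on the flasks of their own size; by the camera they sit level, with centre and height within about 2 mm of target. The job was handed in at about 34 s; the hand-in returned no verdict.

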